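# Short spin in the mini centrifuge

### The arm

A 7-joint arm with a two-finger parallel gripper is mounted at the origin on a cart in front of the work surface, level with it; the furniture and walls round the work are solid. World frame = base frame: x ahead of the robot, y to its left, z up, the work surface at z = 0. Lengths are in m, angles in degrees, forces in N, time in s.
With the tool pointing down it reaches from about 0.425 to 0.875 m from the base axis. Payload 4.7 kg.
Tool frame: the origin (TCP) lies on the mounting face of the last link; the fingertips stand 182 mm ahead of it and the grasp point (between the pads) lies 164 mm ahead of it; z points along the fingers, y is the line along which they close (so a half turn about z gives the same grasp; the last joint's range is limited). The gripper opens to 87 mm and grips with 3 to 60 N. Pads are 19 mm wide; open, the fingers measure 117 mm over their backs; the gripper's body (75 mm by 190 mm) begins 51 mm behind the grasp point.
Start: joints at [66.813, 18.392, -4.016, 83.108, 1.295, 78.541, -3.26], TCP at [0.264, -0.594, 0.405] pointing down, gripper open.
Joint ranges: [-163.93, 163.93], [-17.29, 119.83], [-79.2, 71.16], [3.27, 140.29], [-89.18, 269.18], [5.43, 117.66], [-154.24, 154.24]. Speed limits (degrees/s): [147.25, 147.25, 180, 180, 180, 180, 180].

### API

Orientations are given as [roll, pitch, yaw] about the fixed x, y, z axes, in that order (R = Rz(yaw) Ry(pitch) Rx(roll)).
In Python, from cell import env gives the robot as it stands.
- The arm moves only by the tool servo_tool, never from a script. Its argument "plan" is a list of rows, each an object with "xyz": the shift along the tool's x, y, z in cm, a list of three; "twist": the turn, a rotation vector about the tool's x, y, z in degrees, a list of three; "jaw": the closure, from 0 (fully open) to 1 (shut). In form: [{"xyz": [x, y, z], "twist": [wx, wy, wz], "jaw": jaw}, ...]. A call has 1 to 10 rows; each row is the pose to reach, as a shift and turn from the pose commanded when the call began, along the tool's axes at that moment; what a row does not reach only later rows make up. A row lasts 1/12 s, in which the tool goes at most 41.7 mm and 7.16 degrees, less where a joint would pass 70% of its speed; a pose out of reach is approached as far as the arm can. A call with a gripper value outside its range is refused whole. The fingers move at their own pace and stop on an object; "newtons" is the grip in N (left out, the last holds). Time passes only in rows, so rows that repeat a pose let the fingers close. It gives the time, the measured TCP pose, the force, the opening and the grip force at its end, in the units of the state.
- env.get_obs(): the state, without advancing time (a new reading comes with each control period).
- env.read_camera(name): name is "scene" or "top" or "wrist"; returns a dict with "img" (384x512x3 uint8, red, green, blue), "camera_matrix" (3x3 intrinsics, pixels), "R" (3x3) and "t" (3): a world point X has camera coordinates R X + t. Camera axes: x right, y down, z forward; pixel columns grow to the right and rows downward; lengths in m; the calibration is good to about 2 mm. A picture is of the moment at which its call begins. There is no depth.
- env.sign_off(): hands the job in; it is judged then, once.
The state is a dict: "time_s": time; "qpos": joint angles; "joint_velocities": joint speeds; "effort": joint torques, N m; "tool_pos": TCP position; "tool_rot": TCP orientation; "force": force on the tool from outside, world axes, zero at the start; "wrist_torque": the same for the moment, N m; "grip_width": finger opening in m; "grasp_force": force on a finger pad.
Only numpy, scipy, OpenCV 4.12 (cv2) and the standard library are available. Lean on these libraries where they do the work, as an engineer would, in place of code of your own. Each camera call takes 0.05 s, during which the arm holds its last target. There are 200 camera calls.

### The job

Spin down the loaded mini centrifuge: gently push its open lid down until it is fully shut, then with light fingertips press the blue short-spin key down, keep it down for about three seconds, let it come up again and withdraw. Never press the blue key while the lid is open, do not press the green or the red key at any time, and leave the specimen jar, the brown bottle and the marker pen where they are.

Things in the scene. Friction and masses are not known exactly. Their poses are not given: they have to be found in the camera images.
- centrifuge: White mini centrifuge, fixed to the bench: a round tub 144 mm across and 100 mm high at the back, a console 170 mm wide in front of it with a grey key panel that slopes down towards the front by 10 degrees (0.175 rad). Origin on the bench under the middle; its +x points to the back (the lid's hinge), its -x to the front (the key panel), +z up. It reaches 108 mm to the front and 116 mm to the back of the origin, 85 mm to each side.
- lid (a joint): Angle of the round lid (142 mm across, 12 mm thick, white rim and clear window, dark blue tab at its front), rad: 0 = shut and level on the tub, grows as the lid opens upward about the level hinge at the back; it starts between 0.5 and 1. A stiff hinge: the lid stays at any angle where it is left and takes only about 0.5 to 1.5 N at the tab, pressed downward, to move slowly; at 0 it meets a firm stop.
- lid_hinge (a point): Point on the lid's hinge line, mid-width, at the back of the tub, 104 mm above the bench. The hinge line is level and runs along the centrifuge's y axis. The frame is the lid's own: its -x points from the hinge to the tab, its y along the hinge line.
- lid_tab (a point): Middle of the top of the dark blue tab at the free front edge of the lid (tab 46 mm wide, 8 mm thick), 2 mm from its front edge; 154 mm in front of the hinge line and 8 mm above it when the lid is shut. Moves with the lid.
- spin_key (a joint): Blue short-spin key, the middle one of three round keys; travel in m into the panel: 0 = up, 0.0055 = fully down; it counts as pressed beyond 0.002. Spring key: 1 N to start, 3 N at 0.002, 5 N at 0.004, 6.5 N fully down, and it comes up again by itself.
- spin_key_top (a point): Centre of the top face of the blue key (20 mm across, stands 9 mm out of the panel). z axis points out of the panel; moves with the key.
- start_key (a joint): Green start key, 38 mm to the left (+y of the centrifuge) of the blue one; travel in m, 0 = up, springs back. Not to be pressed.
- start_key_top (a point): Centre of the top face of the green key (20 mm across, 9 mm proud).
- stop_key (a joint): Red stop key, 38 mm to the right (-y of the centrifuge) of the blue one; travel in m, 0 = up, springs back. Not to be pressed.
- stop_key_top (a point): Centre of the top face of the red key (20 mm across, 9 mm proud).
- jar: Specimen jar with a red lid, 66 mm across, 59 mm high, loose, beside the centrifuge, left or right; origin at the centre of its underside.
- stain_bottle: Brown dropper bottle with a blue label and black tip, 38 mm across, 118 mm high, loose, beside the centrifuge on the other side from the jar; origin at the centre of its underside.
- pen: Marker pen, white with a dark blue cap, 129 x 16 x 16 mm, lying loose near the front of the bench, left of the centrifuge, its length along its own y; origin at the centre of its underside.
Not all that is in view belongs to the job. What is shaped like the stain_bottle but purple is not meant.

How it is judged:
By the outcome, as a careful person would: the job done as asked, in the order asked, and still so for the second after the job is handed in, with the robot touching nothing.
It also fails if it takes over 54 s, if anything falls off the work surface, if the arm or the gripper's body presses on something with over 40 N, if the wrist force passes 120 N, or if a joint passes its speed limit or range.

## Working session

There is one attempt and no reset: what is moved stays moved. The work goes in short steps, Python scripts to look and compute and a tool call to move; the robot and the scene stay as the last step left them, time stands still between calls to the robot, and variables do not carry over. Pictures are saved under pics/ and viewed, at most 10 in all, crops included, and the job is handed in when it is done.

Besides the shell and the picture viewer there is one more tool, called by a JSON object that holds its "name" and its "arguments". servo_tool: Moves the arm, as the interface text tells. Its arguments: {"type":"object","properties":{"plan":{"type":"array","items":{"type":"object","properties":{"xyz":{"type":"array","items":{"type":"number"}},"twist":{"type":"array","items":{"type":"number"}},"jaw":{"type":"number"}}}},"newtons":{"type":"number"}},"required":["plan"]}

```bash
ls; mkdir -p pics
cat > h.py <<'E'
import numpy as np, cv2
from cell import env
def cam(n):
    c=env.read_camera(n); return c['img'],np.array(c['camera_matrix']),np.array(c['R']),np.array(c['t'])
def ray(c,uv):
    _,K,R,t=c; d=R.T@np.linalg.solve(K,[uv[0],uv[1],1.]); return -R.T@t,d/np.linalg.norm(d)
def onz(c,uv,z):
    o,d=ray(c,uv); return o+d*(z-o[2])/d[2]
def tri(c1,p1,c2,p2):
    o1,d1=ray(c1,p1);o2,d2=ray(c2,p2)
    s=np.linalg.lstsq(np.c_[d1,-d2],o2-o1,rcond=None)[0]
    a,b=o1+s[0]*d1,o2+s[1]*d2; return (a+b)/2,np.linalg.norm(a-b)
def proj(c,X):
    _,K,R,t=c; p=K@(R@np.array(X)+t); return p[:2]/p[2]
def save(n,im): cv2.imwrite('pics/'+n,cv2.cvtColor(im,cv2.COLOR_RGB2BGR))
E
python3 - <<'E'
from h import *
s=cam('scene');t=cam('top')
save('s0.png',s[0]);save('t0.png',t[0])
for c in(s,t): print(-c[2].T@c[3],c[2][2])
print(env.get_obs())
E
```

```text
pics
[0.07051107 0.50249159 0.82305552] [ 0.43412731 -0.56653666 -0.7004068 ]
[ 0.36250605 -0.09353413  0.92202176] [ 0.2053291   0.02987773 -0.97823682]
{'time_s': 0.1, 'qpos': array([66.81315863, 18.4369134 , -4.01508232, 83.16946286,  1.29437038,
       78.54041687, -3.26031232]), 'joint_velocities': array([-0.04190113, -0.15349302, -0.10878014, -0.08327578, -0.02333009,
       -0.04705802, -0.01840949]), 'effort': array([-9.13360218e-04, -4.92569518e+01, -4.06090133e-01, -3.13396811e+01,
       -6.40881155e-02,  3.94369033e-02,  9.84143821e-05]), 'tool_pos': array([ 0.26421768, -0.59367546,  0.40373313]), 'tool_rot': array([-1.79898404e+02,  5.01468148e-03,  2.39956107e+01]), 'force': array([ 1.06977356, -0.47096327,  1.25330194]), 'wrist_torque': array([ 0.0275508 ,  0.00521041, -0.03168664]), 'grasp_force': 0.0, 'grip_width': 0.08722495301382058}
```

View pics/s0.png

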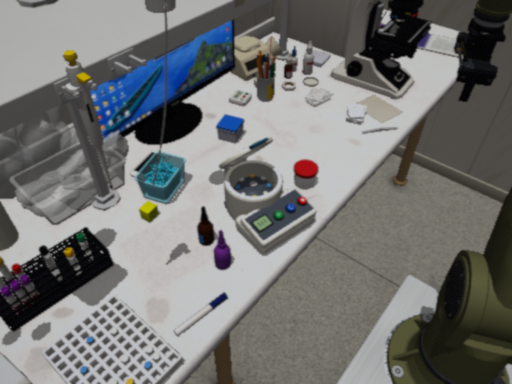

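View pics/t0.png

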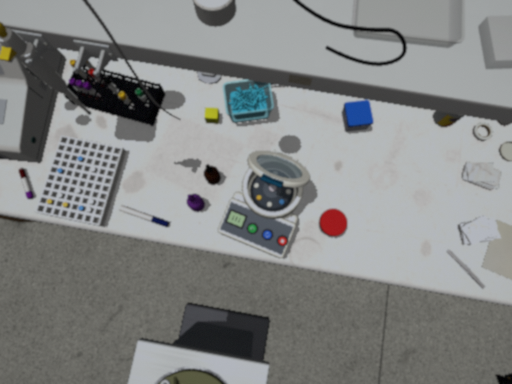

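The scene view shows the centrifuge near (265,200), its keys at green (278,215), blue (291,208) and red (303,201), and the open lid edge-on with its dark tab near (262,144). The top view shows the keys at green (252,228), blue (267,234) and red (282,240), and the raised lid ring near (280,168).

Possible mix-ups:
- **Blue key:** the blue box at top (358,115), the pen cap at (160,222) and the lid tab.
- **Bottles:** the purple decoy at top (196,202); the brown bottle is at (212,175).

I choose the middle key of the console and check it in a crop.

Run:
```python
from h import *
s=cam('scene');t=cam('top')
def blobs(c,box,lo,hi,name,amin=4):
    x0,y0,x1,y1=box; h=cv2.cvtColor(c[0],cv2.COLOR_RGB2HSV)[y0:y1,x0:x1]
    m=cv2.inRange(h,np.array(lo),np.array(hi)); n,_,st,ce=cv2.connectedComponentsWithStats(m)
    r=[(st[i,4],np.round(ce[i]+[x0,y0],1)) for i in range(1,n) if st[i,4]>=amin]; print(name,r); return r
col={'g':((45,90,60),(85,255,255)),'b':((105,100,90),(130,255,255)),'r':((0,120,90),(8,255,255)),'dark':((95,60,20),(130,255,110))}
for k,v in col.items():
    bs,bt=((235,190,320,250),(215,215,300,260)) if k!='dark' else ((215,130,280,175),(245,145,315,190))
    a=blobs(s,bs,*v,k+' s');b=blobs(t,bt,*v,k+' t')
    if a and b:
        p=max(a,key=lambda q:q[0])[1];q=max(b,key=lambda q:q[0])[1]; print(k,tri(s,p,t,q))
a=cv2.resize(s[0][120:260,210:330],None,fx=4,fy=4,interpolation=2)[:560]
b=cv2.resize(t[0][140:260,215:315],None,fx=3.2,fy=4.6,interpolation=2)[:560]
n=min(len(a),len(b));save('crop.png',np.hstack([a[:n],b[:n]]))
```

```text
g s [(np.int32(60), array([278.4, 214.1]))]
g t [(np.int32(68), array([252., 228.]))]
g (array([ 0.44914632, -0.06444303,  0.07003918]), np.float64(0.0012687781084139435))
b s [(np.int32(59), array([290.5, 206.4]))]
b t [(np.int32(68), array([266.9, 234.1]))]
b (array([ 0.44096623, -0.1011356 ,  0.07146802]), np.float64(0.0011418813835608861))
r s [(np.int32(32), array([301.7, 200.4]))]
r t [(np.int32(45), array([282.1, 240.4]))]
r (array([ 0.43346148, -0.1383287 ,  0.06684603]), np.float64(0.001988136533113505))
dark s [(np.int32(23), array([232. , 130.7])), (np.int32(49), array([258. , 143.1]))]
dark t [(np.int32(152), array([271. , 181.2]))]
dark (array([ 0.53180367, -0.08980388,  0.22239624]), np.float64(0.0029438970688336957))
```

View pics/crop.png

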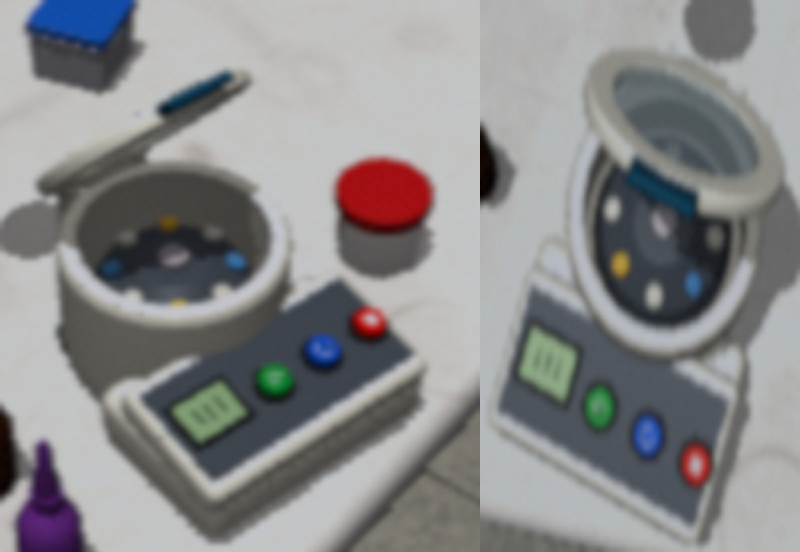

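The crop confirms the middle console key is blue, flanked by green (275,380) and red (370,322) in the crop, with the lid tab at (195,93). The green-red spacing measures 75.5 mm against 76 expected, and the key tops are at z≈0.07. The centrifuge yaw comes to about -12°, the lid is open about 0.82 rad, and the tab is at (0.532,-0.090,0.222).

I'll raise the arm and travel over the tab.

```bash
cat >> h.py <<'E'
from scipy.spatial.transform import Rotation as Ro
def go(p,rpy):
    o=env.get_obs(); R=Ro.from_euler('xyz',o['tool_rot'],degrees=True)
    T=Ro.from_euler('xyz',rpy,degrees=True)
    print('xyz cm',np.round(R.inv().apply(np.array(p)-o['tool_pos'])*100,2),'twist',np.round((R.inv()*T).as_rotvec(degrees=True),1))
E
python3 -c "
from h import *
go([.525,-.09,.46],[180,0,-12])"
```

```text
xyz cm [ 44.31 -35.42  -5.56] twist [-0.1  0.  36. ]
```

{"name": "servo_tool", "arguments": {"plan": [{"xyz": [2,-1.5,-3],"twist": [0,0,4],"jaw": 1},{"xyz": [5,-4,-5.5],"twist": [0,0,8],"jaw": 1},{"xyz": [8,-6.4,-5.5],"twist": [0,0,12],"jaw": 1},{"xyz": [11,-8.8,-5.5],"twist": [0,0,16],"jaw": 1},{"xyz": [14,-11.2,-5.5],"twist": [0,0,20],"jaw": 1},{"xyz": [17,-13.6,-5.5],"twist": [0,0,24],"jaw": 1},{"xyz": [20,-16,-5.5],"twist": [0,0,28],"jaw": 1},{"xyz": [23,-18.4,-5.5],"twist": [0,0,32],"jaw": 1},{"xyz": [26,-20.8,-5.5],"twist": [0,0,36],"jaw": 1},{"xyz": [29,-23.2,-5.5],"twist": [0,0,36],"jaw": 1}], "newtons": 20}}

```text
time_s: 1.03
tool_pos: [0.4353, -0.262, 0.4598]
tool_rot: [180.0, -0.0, -12.2]
force: [0.7, -0.7, -0.4]
grip_width: 0.0284
grasp_force: 0.0
```

```bash
python3 -c "
from h import *
go([.525,-.09,.46],[180,0,-12])"
```

```text
xyz cm [  5.14 -18.71  -0.03] twist [ 0.  -0.  -0.2]
```

{"name": "servo_tool", "arguments": {"plan": [{"xyz": [0.9,-3.1,0],"twist": [0,0,0],"jaw": 1},{"xyz": [1.7,-6.2,0],"twist": [0,0,0],"jaw": 1},{"xyz": [2.6,-9.3,0],"twist": [0,0,0],"jaw": 1},{"xyz": [3.4,-12.4,0],"twist": [0,0,0],"jaw": 1},{"xyz": [4.3,-15.5,0],"twist": [0,0,0],"jaw": 1},{"xyz": [5,-18.5,0],"twist": [0,0,0],"jaw": 1},{"xyz": [5,-18.5,0],"twist": [0,0,0],"jaw": 1},{"xyz": [5,-18.5,0],"twist": [0,0,0],"jaw": 1}]}}

```text
time_s: 1.7
tool_pos: [0.5227, -0.0911, 0.4596]
tool_rot: [-180.0, 0.0, -11.7]
force: [-1.3, -0.3, 0.1]
grip_width: 0.0003
grasp_force: 0.0
```

Run:
```python
from h import *
print(env.get_obs()['tool_pos'],env.get_obs()['force'],env.get_obs()['grip_width'])
s=cam('scene');w=cam('wrist')
a=cv2.resize(s[0][80:260,190:350],None,fx=2.4,fy=2.4)
b=cv2.resize(w[0],None,fx=.8,fy=1.125)
save('n1.png',np.hstack([a,b]))
X=[.532,-.09,.222]
print('wrist tab',proj(w,X),'blue',proj(w,[.441,-.101,.0705]),'tip',proj(w,env.get_obs()['tool_pos']-[0,0,.182]))
```

```text
[ 0.52273276 -0.09114873  0.45958441] [-1.25151041 -0.29376674  0.0892057 ] 0.0002787520358262696
wrist tab [249.58070386 193.51034346] blue [272.81103973 217.73975262] tip [258.19469546 235.34035636]
```

View pics/n1.png

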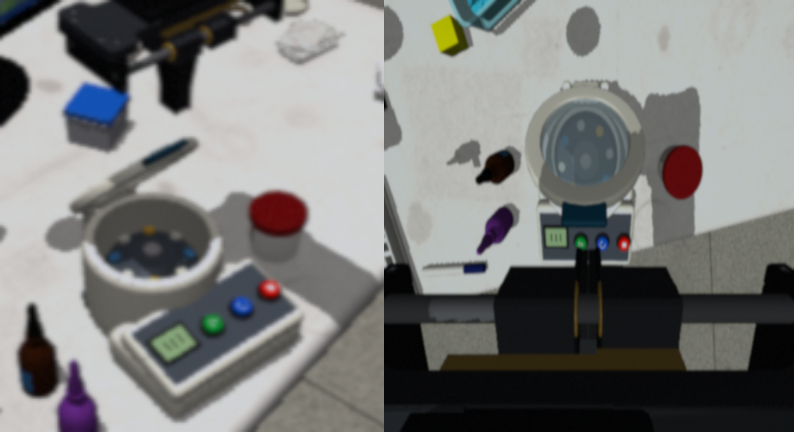

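The wrist view shows the tab at about (250,190) and the blue key at (272,215). Predicted pixels were (250,193) and (273,218), so the estimates hold. I'll go down to just above the tab, then follow its arc slowly.

{"name": "servo_tool", "arguments": {"plan": [{"xyz": [0.5,0,1],"twist": [0,0,0],"jaw": 1},{"xyz": [1.2,0,2.5],"twist": [0,0,0],"jaw": 1},{"xyz": [1.2,0,3.5],"twist": [0,0,0],"jaw": 1},{"xyz": [1.2,0,4.2],"twist": [0,0,0],"jaw": 1},{"xyz": [1.2,0,4.6],"twist": [0,0,0],"jaw": 1},{"xyz": [1.2,0,4.9],"twist": [0,0,0],"jaw": 1},{"xyz": [1.2,0,5.2],"twist": [0,0,0],"jaw": 1},{"xyz": [1.2,0,5.4],"twist": [0,0,0],"jaw": 1},{"xyz": [1.2,0,5.6],"twist": [0,0,0],"jaw": 1},{"xyz": [1,0,5.8],"twist": [0,0,0],"jaw": 1}]}}

```text
time_s: 2.63
tool_pos: [0.5321, -0.0956, 0.4032]
tool_rot: [180.0, -0.1, -12.0]
force: [0.7, -0.1, -0.1]
grip_width: 0.0004
grasp_force: 0.4
```

{"name": "servo_tool", "arguments": {"plan": [{"xyz": [-0.2,0,0.2],"twist": [0,0,0],"jaw": 1},{"xyz": [-0.4,0,0.4],"twist": [0,0,0],"jaw": 1},{"xyz": [-0.6,0,0.6],"twist": [0,0,0],"jaw": 1},{"xyz": [-0.8,0,0.8],"twist": [0,0,0],"jaw": 1},{"xyz": [-1,0,1],"twist": [0,0,0],"jaw": 1},{"xyz": [-1.15,0,1.2],"twist": [0,0,0],"jaw": 1},{"xyz": [-1.3,0,1.4],"twist": [0,0,0],"jaw": 1},{"xyz": [-1.45,0,1.6],"twist": [0,0,0],"jaw": 1},{"xyz": [-1.6,0,1.8],"twist": [0,0,0],"jaw": 1},{"xyz": [-1.75,0,2],"twist": [0,0,0],"jaw": 1}]}}

```text
time_s: 3.47
tool_pos: [0.5148, -0.0918, 0.3815]
tool_rot: [180.0, 0.0, -12.0]
force: [-0.9, 0.5, 0.6]
grip_width: 0.0004
grasp_force: 0.3
```

Run:
```python
from h import *
s=cam('scene');save('n2.png',cv2.resize(s[0][80:240,170:350],None,fx=3,fy=3))
```

```text
(no output)
```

View pics/n2.png

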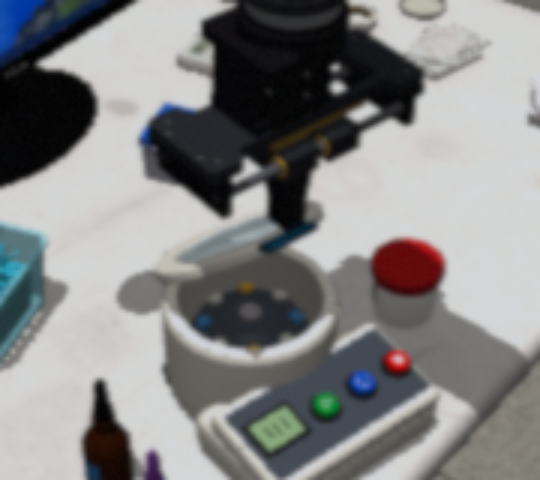

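The fingertips are on the tab and the lid is going down (tab at about (290,235) in the crop). I'll keep following the arc.

{"name": "servo_tool", "arguments": {"plan": [{"xyz": [-0.2,0,0.25],"twist": [0,0,0],"jaw": 1},{"xyz": [-0.35,0,0.5],"twist": [0,0,0],"jaw": 1},{"xyz": [-0.5,0,0.75],"twist": [0,0,0],"jaw": 1},{"xyz": [-0.7,0,1],"twist": [0,0,0],"jaw": 1},{"xyz": [-0.85,0,1.25],"twist": [0,0,0],"jaw": 1},{"xyz": [-1,0,1.5],"twist": [0,0,0],"jaw": 1},{"xyz": [-1.15,0,1.75],"twist": [0,0,0],"jaw": 1},{"xyz": [-1.35,0,2],"twist": [0,0,0],"jaw": 1},{"xyz": [-1.5,0,2.3],"twist": [0,0,0],"jaw": 1},{"xyz": [-1.65,0,2.6],"twist": [0,0,0],"jaw": 1}]}}

```text
time_s: 4.35
tool_pos: [0.4986, -0.0884, 0.3555]
tool_rot: [180.0, -0.0, -12.0]
force: [-0.1, 1.1, 0.7]
grip_width: 0.0004
grasp_force: 0.3
```

{"name": "servo_tool", "arguments": {"plan": [{"xyz": [-0.13,0,0.3],"twist": [0,0,0],"jaw": 1},{"xyz": [-0.26,0,0.6],"twist": [0,0,0],"jaw": 1},{"xyz": [-0.4,0,0.9],"twist": [0,0,0],"jaw": 1},{"xyz": [-0.52,0,1.2],"twist": [0,0,0],"jaw": 1},{"xyz": [-0.65,0,1.5],"twist": [0,0,0],"jaw": 1},{"xyz": [-0.78,0,1.8],"twist": [0,0,0],"jaw": 1},{"xyz": [-0.9,0,2.1],"twist": [0,0,0],"jaw": 1},{"xyz": [-1,0,2.4],"twist": [0,0,0],"jaw": 1},{"xyz": [-1.1,0,2.7],"twist": [0,0,0],"jaw": 1},{"xyz": [-1.2,0,3],"twist": [0,0,0],"jaw": 1}]}}

```text
time_s: 5.18
tool_pos: [0.487, -0.0859, 0.3255]
tool_rot: [180.0, -0.0, -12.0]
force: [0.9, -0.4, -0.1]
grip_width: 0.0006
grasp_force: 0.2
```

{"name": "servo_tool", "arguments": {"plan": [{"xyz": [-0.1,0,0.25],"twist": [0,0,0],"jaw": 1},{"xyz": [-0.15,0,0.5],"twist": [0,0,0],"jaw": 1},{"xyz": [-0.2,0,0.75],"twist": [0,0,0],"jaw": 1},{"xyz": [-0.25,0,1],"twist": [0,0,0],"jaw": 1},{"xyz": [-0.3,0,1.2],"twist": [0,0,0],"jaw": 1},{"xyz": [-0.35,0,1.4],"twist": [0,0,0],"jaw": 1},{"xyz": [-0.4,0,1.6],"twist": [0,0,0],"jaw": 1},{"xyz": [-0.4,0,1.8],"twist": [0,0,0],"jaw": 1},{"xyz": [-0.4,0,2],"twist": [0,0,0],"jaw": 1},{"xyz": [-0.4,0,2],"twist": [0,0,0],"jaw": 1}]}}

```text
time_s: 6.02
tool_pos: [0.483, -0.0851, 0.3052]
tool_rot: [180.0, 0.0, -12.0]
force: [0.7, -0.1, 0.5]
grip_width: 0.0002
grasp_force: 0.0
```

Run:
```python
from h import *
s=cam('scene');save('n3.png',cv2.resize(s[0][80:240,170:350],None,fx=3,fy=3))
```

```text
(no output)
```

View pics/n3.png

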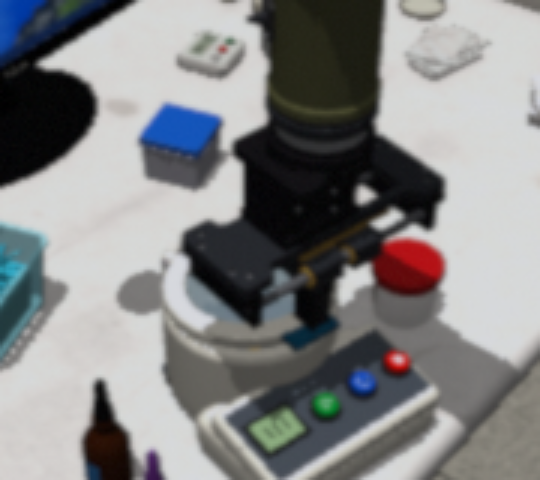

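The lid is almost shut, with the tab at about (310,333) in the crop and the tip still about 11 mm above the closed height. I'll press down gently until the stop shows in the force.

{"name": "servo_tool", "arguments": {"plan": [{"xyz": [0,0,0.15],"twist": [0,0,0],"jaw": 1},{"xyz": [0,0,0.3],"twist": [0,0,0],"jaw": 1},{"xyz": [0,0,0.45],"twist": [0,0,0],"jaw": 1},{"xyz": [0,0,0.6],"twist": [0,0,0],"jaw": 1},{"xyz": [0,0,0.7],"twist": [0,0,0],"jaw": 1},{"xyz": [0,0,0.8],"twist": [0,0,0],"jaw": 1},{"xyz": [0,0,0.9],"twist": [0,0,0],"jaw": 1},{"xyz": [0,0,0.95],"twist": [0,0,0],"jaw": 1},{"xyz": [0,0,1.0],"twist": [0,0,0],"jaw": 1},{"xyz": [0,0,1.0],"twist": [0,0,0],"jaw": 1}]}}

```text
time_s: 6.9
tool_pos: [0.4831, -0.0851, 0.2956]
tool_rot: [180.0, 0.0, -12.0]
force: [-0.1, 0.1, 1.0]
grip_width: 0.0004
grasp_force: 0.1
```

{"name": "servo_tool", "arguments": {"plan": [{"xyz": [0,0,0.05],"twist": [0,0,0],"jaw": 1},{"xyz": [0,0,0.1],"twist": [0,0,0],"jaw": 1},{"xyz": [0,0,0.15],"twist": [0,0,0],"jaw": 1},{"xyz": [0,0,0.2],"twist": [0,0,0],"jaw": 1},{"xyz": [0,0,0.2],"twist": [0,0,0],"jaw": 1}]}}

```text
time_s: 7.32
tool_pos: [0.4833, -0.0851, 0.2945]
tool_rot: [180.0, -0.0, -12.0]
force: [-2.0, 1.2, 5.7]
grip_width: 0.0005
grasp_force: 3.2
```

{"name": "servo_tool", "arguments": {"plan": [{"xyz": [0,0,0.05],"twist": [0,0,0],"jaw": 1},{"xyz": [0,0,0.1],"twist": [0,0,0],"jaw": 1},{"xyz": [0,0,0.1],"twist": [0,0,0],"jaw": 1}]}}

```text
time_s: 7.57
tool_pos: [0.4833, -0.085, 0.2943]
tool_rot: [180.0, -0.0, -12.0]
force: [-4.8, 1.4, 11.4]
grip_width: 0.0002
grasp_force: 5.9
```

The stop was met at tip z = 0.112, which is the shut height. I'll lift, then hover above the blue key, tilted 10° to match the panel.

{"name": "servo_tool", "arguments": {"plan": [{"xyz": [0,0,-1],"twist": [0,0,0],"jaw": 1},{"xyz": [0,0,-3],"twist": [0,0,0],"jaw": 1},{"xyz": [0,0,-4],"twist": [0,0,0],"jaw": 1},{"xyz": [0,0,-4],"twist": [0,0,0],"jaw": 1}]}}

```text
time_s: 7.9
tool_pos: [0.4843, -0.0851, 0.3354]
tool_rot: [180.0, -0.3, -12.0]
force: [0.4, 1.4, -0.1]
grip_width: 0.0003
grasp_force: 0.0
```

```bash
cat >> h.py <<'E'
KR=Ro.from_euler('z',-12,degrees=True)*Ro.from_euler('x',180,degrees=True)*Ro.from_euler('y',10,degrees=True)
def tiptcp(p,h): return np.array(p)-(0.182+h)*KR.as_matrix()[:,2]
RPY=KR.as_euler('xyz',degrees=True)
E
python3 - <<'E'
from h import *
s=cam('scene');w=cam('wrist');t=cam('top')
print(KR.as_matrix()[:,2],tiptcp([.441,-.101,.0705],.03))
go(tiptcp([.441,-.101,.0705],.03),RPY)
h=cv2.cvtColor(w[0],cv2.COLOR_RGB2HSV)
X=[.441,-.101,.0705];p=proj(w,X);print('pred',p)
x0,y0=(p-25).astype(int)
for nm,lo,hi in(('b',(105,100,90),(130,255,255)),('g',(45,90,60),(85,255,255)),('r',(0,120,90),(8,255,255))):
    n,_,st,ce=cv2.connectedComponentsWithStats(cv2.inRange(h,np.array(lo),np.array(hi)))
    for i in range(1,n):
        if st[i,4]>30 and abs(ce[i]-p).max()<80: print(nm,st[i,4],ce[i],onz(w,ce[i],.0705))
a=cv2.resize(s[0][100:260,190:350],None,fx=2.4,fy=2.4); b=cv2.resize(w[0],None,fx=.8,fy=1)
save('n4.png',np.hstack([a,b]))
E
```

```text
[ 0.16985355 -0.03610349 -0.98480775] [ 0.40499105 -0.09334606  0.27927924]
xyz cm [-7.45  2.42  5.29] twist [ 0. 10. -0.]
pred [281.77928239 233.59162777]
b 186 [282.47849462 230.31182796] [ 0.44418553 -0.10224744  0.0705    ]
g 42 [233.57142857 233.11904762] [ 0.45087118 -0.05690157  0.0705    ]
r 187 [321.10695187 229.39572193] [ 0.43761388 -0.13768387  0.0705    ]
```

View pics/n4.png

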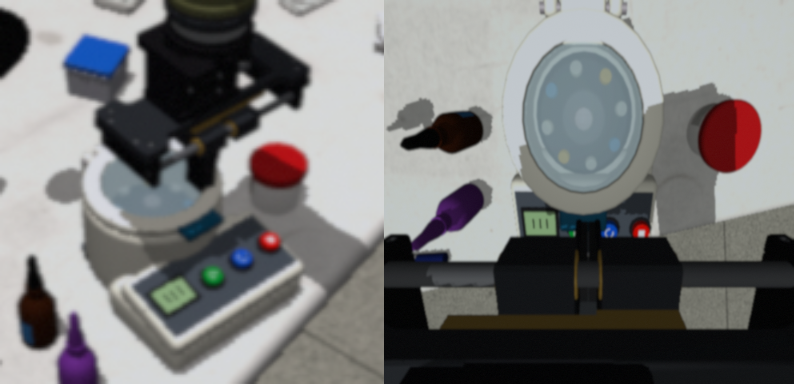

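The lid lies flat and shut, with the console keys in the clear and blue at (242,258) in the left panel. I'll move to the hover pose above the blue key, sideways first and then down.

{"name": "servo_tool", "arguments": {"plan": [{"xyz": [-1.5,0.5,0],"twist": [0,2,0],"jaw": 1},{"xyz": [-3,1,0],"twist": [0,4,0],"jaw": 1},{"xyz": [-4.5,1.5,0.2],"twist": [0,6,0],"jaw": 1},{"xyz": [-6,2,0.6],"twist": [0,8,0],"jaw": 1},{"xyz": [-7.3,2.4,1.5],"twist": [0,10,0],"jaw": 1},{"xyz": [-7.4,2.4,3],"twist": [0,10,0],"jaw": 1},{"xyz": [-7.4,2.4,4.3],"twist": [0,10,0],"jaw": 1},{"xyz": [-7.4,2.4,5.3],"twist": [0,10,0],"jaw": 1},{"xyz": [-7.4,2.4,5.3],"twist": [0,10,0],"jaw": 1},{"xyz": [-7.4,2.4,5.3],"twist": [0,10,0],"jaw": 1}]}}

```text
time_s: 8.88
tool_pos: [0.4056, -0.0931, 0.2789]
tool_rot: [-180.0, -9.9, -12.0]
force: [-0.1, -0.4, 0.7]
grip_width: 0.0005
grasp_force: 0.0
```

Run:
```python
from h import *
go(tiptcp([.442,-.1015,.0705],.01),RPY)
s=cam('scene');save('n5.png',cv2.resize(s[0][140:260,210:340],None,fx=4,fy=4))
```

```text
xyz cm [0.07 0.07 1.98] twist [-0.   0.1  0. ]
```

View pics/n5.png

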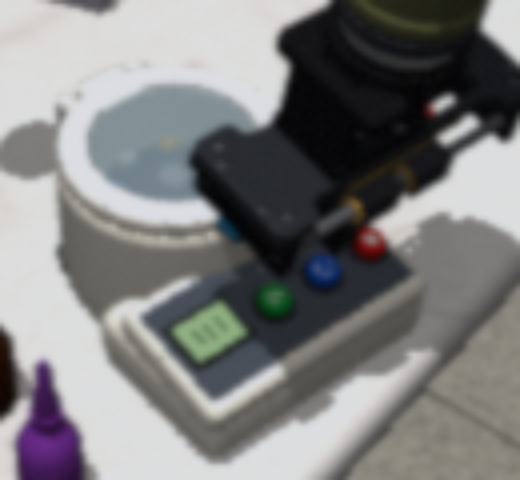

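The tool hovers over the console; the blue key is at (322,268) and still visible below the gripper. I'll descend in small steps, watching the force.

{"name": "servo_tool", "arguments": {"plan": [{"xyz": [0,0,0.5],"twist": [0,0,0],"jaw": 1},{"xyz": [0.05,0.05,1],"twist": [0,0,0],"jaw": 1},{"xyz": [0.05,0.05,1.5],"twist": [0,0,0],"jaw": 1},{"xyz": [0.05,0.05,2],"twist": [0,0,0],"jaw": 1},{"xyz": [0.05,0.05,2.2],"twist": [0,0,0],"jaw": 1},{"xyz": [0.05,0.05,2.2],"twist": [0,0,0],"jaw": 1}]}}

```text
time_s: 9.43
tool_pos: [0.4097, -0.0945, 0.2574]
tool_rot: [-180.0, -9.9, -12.0]
force: [-0.4, 0.6, -0.2]
grip_width: 0.0003
grasp_force: 0.0
```

Run:
```python
from h import *
go(tiptcp([.442,-.1015,.0705],.0),RPY)
s=cam('scene');t=cam('top')
a=cv2.resize(s[0][170:240,250:330],None,fx=5,fy=5,interpolation=2);b=cv2.resize(t[0][190:260,225:305],None,fx=5,fy=5,interpolation=2)
save('n6.png',np.hstack([a,b]))
```

```text
xyz cm [0.01 0.01 0.78] twist [-0.   0.1 -0. ]
```

View pics/n6.png

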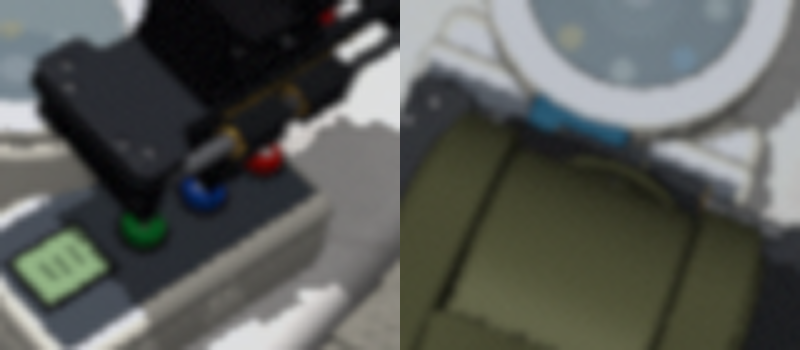

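The closed fingertip is directly over the blue key, at about (210,180) in the crop; green (143,228) and red (265,158) are clear of it. The lid is shut. Next I press in small steps.

{"name": "servo_tool", "arguments": {"plan": [{"xyz": [0,0,0.3],"twist": [0,0,0],"jaw": 1},{"xyz": [0,0,0.6],"twist": [0,0,0],"jaw": 1},{"xyz": [0,0,0.7],"twist": [0,0,0],"jaw": 1},{"xyz": [0,0,0.7],"twist": [0,0,0],"jaw": 1}]}}

```text
time_s: 9.87
tool_pos: [0.411, -0.0948, 0.2509]
tool_rot: [-180.0, -10.0, -12.0]
force: [0.7, -0.3, -1.0]
grip_width: 0.0001
grasp_force: 0.0
```

{"name": "servo_tool", "arguments": {"plan": [{"xyz": [0,0,0.1],"twist": [0,0,0],"jaw": 1},{"xyz": [0,0,0.2],"twist": [0,0,0],"jaw": 1},{"xyz": [0,0,0.2],"twist": [0,0,0],"jaw": 1}]}}

```text
time_s: 10.12
tool_pos: [0.4114, -0.0949, 0.2492]
tool_rot: [180.0, -10.0, -12.0]
force: [0.7, 0.2, -0.7]
grip_width: 0.0004
grasp_force: 0.0
```

{"name": "servo_tool", "arguments": {"plan": [{"xyz": [0,0,0.1],"twist": [0,0,0],"jaw": 1},{"xyz": [0,0,0.2],"twist": [0,0,0],"jaw": 1},{"xyz": [0,0,0.2],"twist": [0,0,0],"jaw": 1}]}}

```text
time_s: 10.37
tool_pos: [0.4118, -0.095, 0.2474]
tool_rot: [180.0, -10.0, -12.0]
force: [-0.7, 0.8, 2.9]
grip_width: 0.0007
grasp_force: 1.2
```

{"name": "servo_tool", "arguments": {"plan": [{"xyz": [0,0,0.1],"twist": [0,0,0],"jaw": 1},{"xyz": [0,0,0.2],"twist": [0,0,0],"jaw": 1},{"xyz": [0,0,0.25],"twist": [0,0,0],"jaw": 1},{"xyz": [0,0,0.25],"twist": [0,0,0],"jaw": 1},{"xyz": [0,0,0.25],"twist": [0,0,0],"jaw": 1},{"xyz": [0,0,0.25],"twist": [0,0,0],"jaw": 1}]}}

```text
time_s: 10.87
tool_pos: [0.4123, -0.0951, 0.245]
tool_rot: [180.0, -10.0, -12.0]
force: [-1.6, 1.2, 5.2]
grip_width: 0.0004
grasp_force: 2.4
```

The force is about 5.5 N, so the key is down roughly 4 mm. I'll hold for about 2.6 s more.

{"name": "servo_tool", "arguments": {"plan": [{"xyz": [0,0,0],"jaw": 1},{"xyz": [0,0,0],"jaw": 1},{"xyz": [0,0,0],"jaw": 1},{"xyz": [0,0,0],"jaw": 1},{"xyz": [0,0,0],"jaw": 1},{"xyz": [0,0,0],"jaw": 1},{"xyz": [0,0,0],"jaw": 1},{"xyz": [0,0,0],"jaw": 1},{"xyz": [0,0,0],"jaw": 1},{"xyz": [0,0,0],"jaw": 1}]}}

```text
validation failed for argument at $.pl...
```

{"name": "servo_tool", "arguments": {"plan": [{"xyz": [0,0,0],"jaw": 1},{"xyz": [0,0,0],"jaw": 1},{"xyz": [0,0,0],"jaw": 1},{"xyz": [0,0,0],"jaw": 1},{"xyz": [0,0,0],"jaw": 1},{"xyz": [0,0,0],"jaw": 1},{"xyz": [0,0,0],"jaw": 1},{"xyz": [0,0,0],"jaw": 1},{"xyz": [0,0,0],"jaw": 1},{"xyz": [0,0,0],"jaw": 1}]}}

```text
validation failed for argument at $.pl...
```

{"name": "servo_tool", "arguments": {"plan": [{"xyz": [0,0,0],"jaw": 1},{"xyz": [0,0,0],"jaw": 1},{"xyz": [0,0,0],"jaw": 1},{"xyz": [0,0,0],"jaw": 1},{"xyz": [0,0,0],"jaw": 1},{"xyz": [0,0,0],"jaw": 1},{"xyz": [0,0,0],"jaw": 1},{"xyz": [0,0,0],"jaw": 1},{"xyz": [0,0,0],"jaw": 1}]}}

```text
validation failed for argument at $.pl...
```

{"name": "servo_tool", "arguments": {"plan": [{"xyz": [0,0,-0.5],"jaw": 1},{"xyz": [0,0,-1.5],"jaw": 1},{"xyz": [0,0,-3],"jaw": 1},{"xyz": [0,0,-5],"jaw": 1},{"xyz": [0,0,-7],"jaw": 1},{"xyz": [0,0,-9],"jaw": 1},{"xyz": [0,0,-11],"jaw": 1},{"xyz": [0,0,-12],"jaw": 1},{"xyz": [0,0,-12],"jaw": 1},{"xyz": [0,0,-12],"jaw": 1}]}}

```text
validation failed for argument at $.pl...
```

Run:
```python
from h import *
print(env.get_obs()['force'])
s=cam('scene');save('n7.png',cv2.resize(s[0][120:290,170:340],None,fx=3,fy=3))
```

```text
[-1.60735492  1.15227239  5.23426165]
```

View pics/n7.png

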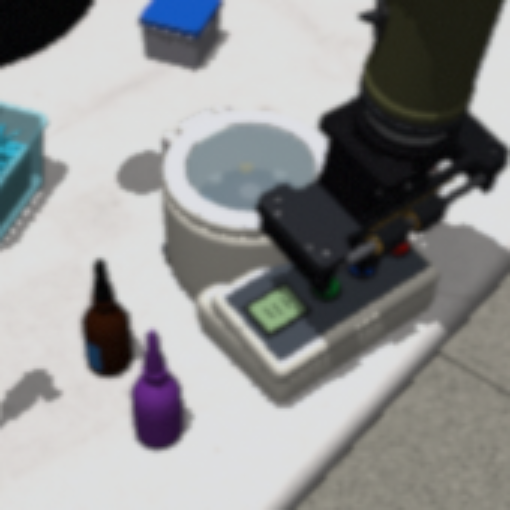

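The moves were refused because every row needs a twist, so no time passed beyond one camera call. The picture shows the lid shut and the fingertip still on the blue key at about (362,265). I'll hold again with complete rows.

{"name": "servo_tool", "arguments": {"plan": [{"xyz": [0,0,0],"twist": [0,0,0],"jaw": 1},{"xyz": [0,0,0],"twist": [0,0,0],"jaw": 1},{"xyz": [0,0,0],"twist": [0,0,0],"jaw": 1},{"xyz": [0,0,0],"twist": [0,0,0],"jaw": 1},{"xyz": [0,0,0],"twist": [0,0,0],"jaw": 1},{"xyz": [0,0,0],"twist": [0,0,0],"jaw": 1},{"xyz": [0,0,0],"twist": [0,0,0],"jaw": 1},{"xyz": [0,0,0],"twist": [0,0,0],"jaw": 1},{"xyz": [0,0,0],"twist": [0,0,0],"jaw": 1},{"xyz": [0,0,0],"twist": [0,0,0],"jaw": 1}]}}

```text
time_s: 11.75
tool_pos: [0.4122, -0.0951, 0.2449]
tool_rot: [180.0, -10.0, -12.0]
force: [-1.9, 0.9, 4.9]
grip_width: 0.0005
grasp_force: 2.5
```

{"name": "servo_tool", "arguments": {"plan": [{"xyz": [0,0,0],"twist": [0,0,0],"jaw": 1},{"xyz": [0,0,0],"twist": [0,0,0],"jaw": 1},{"xyz": [0,0,0],"twist": [0,0,0],"jaw": 1},{"xyz": [0,0,0],"twist": [0,0,0],"jaw": 1},{"xyz": [0,0,0],"twist": [0,0,0],"jaw": 1},{"xyz": [0,0,0],"twist": [0,0,0],"jaw": 1},{"xyz": [0,0,0],"twist": [0,0,0],"jaw": 1},{"xyz": [0,0,0],"twist": [0,0,0],"jaw": 1},{"xyz": [0,0,0],"twist": [0,0,0],"jaw": 1},{"xyz": [0,0,0],"twist": [0,0,0],"jaw": 1}]}}

```text
time_s: 12.58
tool_pos: [0.4122, -0.0951, 0.2449]
tool_rot: [180.0, -10.0, -12.0]
force: [-0.8, 0.2, 4.3]
grip_width: 0.0003
grasp_force: 2.5
```

{"name": "servo_tool", "arguments": {"plan": [{"xyz": [0,0,0],"twist": [0,0,0],"jaw": 1},{"xyz": [0,0,0],"twist": [0,0,0],"jaw": 1},{"xyz": [0,0,0],"twist": [0,0,0],"jaw": 1},{"xyz": [0,0,0],"twist": [0,0,0],"jaw": 1},{"xyz": [0,0,0],"twist": [0,0,0],"jaw": 1},{"xyz": [0,0,0],"twist": [0,0,0],"jaw": 1},{"xyz": [0,0,0],"twist": [0,0,0],"jaw": 1},{"xyz": [0,0,0],"twist": [0,0,0],"jaw": 1}]}}

```text
time_s: 13.25
tool_pos: [0.4122, -0.0951, 0.2449]
tool_rot: [180.0, -10.0, -12.0]
force: [-1.0, -0.3, 5.0]
grip_width: 0.0001
grasp_force: 2.5
```

{"name": "servo_tool", "arguments": {"plan": [{"xyz": [0,0,-0.5],"twist": [0,0,0],"jaw": 1},{"xyz": [0,0,-1.5],"twist": [0,0,0],"jaw": 1},{"xyz": [0,0,-3],"twist": [0,0,0],"jaw": 1},{"xyz": [0,0,-5],"twist": [0,0,0],"jaw": 1},{"xyz": [0,0,-7],"twist": [0,0,0],"jaw": 1},{"xyz": [0,0,-9],"twist": [0,0,0],"jaw": 1},{"xyz": [0,0,-11],"twist": [0,0,0],"jaw": 1},{"xyz": [0,0,-12],"twist": [0,0,0],"jaw": 1},{"xyz": [0,0,-12],"twist": [0,0,0],"jaw": 1},{"xyz": [0,0,-12],"twist": [0,0,0],"jaw": 1}]}}

```text
time_s: 14.08
tool_pos: [0.3916, -0.0906, 0.3629]
tool_rot: [180.0, -10.0, -12.0]
force: [0.7, -0.1, 0.7]
grip_width: 0.0006
grasp_force: 0.0
```

Run:
```python
from h import *
o=env.get_obs();print(o['force'],o['tool_pos'],o['time_s'])
w=cam('wrist');s=cam('scene')
for nm,c in(('w',w),('s',s)):
    h=cv2.cvtColor(c[0],cv2.COLOR_RGB2HSV); p=proj(c,[.442,-.1015,.0705]);print(nm,p)
    for k,lo,hi in(('b',(105,100,90),(130,255,255)),('dark',(95,60,20),(115,255,150))):
        n,_,st,ce=cv2.connectedComponentsWithStats(cv2.inRange(h,np.array(lo),np.array(hi)))
        print(k,[(int(st[i,4]),ce[i].round(1).tolist()) for i in range(1,n) if st[i,4]>15 and abs(ce[i]-p).max()<60])
print('tab shut pred',proj(s,[.478,-.08,.112]),proj(w,[.478,-.08,.112]))
```

```text
[ 0.74992599 -0.08462213  0.65749478] [ 0.39160975 -0.09062268  0.36294771] 14.0833
w [255.91346436 183.18804243]
b [(138, [255.3, 182.6])]
dark [(1127, [221.1, 156.3]), (426, [255.1, 183.1])]
s [290.44399567 206.44048916]
b [(35, [290.6, 206.6])]
dark [(122, [273.3, 193.6]), (98, [290.3, 207.3])]
tab shut pred [273.52057639 192.2021163 ] [222.68100676 152.8186312 ]
```

The force was steady at about 5 N, with the key down from about 10.4 s to 13.3 s. It is back at its unpressed pixel, the tab is where a shut lid puts it, and the arm is clear.

```bash
python3 -c "
from cell import env
print(env.sign_off())"
```

```text
the job is handed in; nothing more can be done
None
```

Job handed in: the lid is fully shut, the blue key was held down at about 5 N for about 2.9 s and came up again, and the arm has withdrawn; the arm touched only the lid tab and the blue key, though I did not separately re-check the jar, bottle and pen at the end.

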